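# Swing out the leg of a wrapping rest and lay a carton across it

## Task

Get the wrapping rest ready for the next carton: push its folded blue prop leg out until it comes firmly up against the rubber pin of its red stop, with a steady fingertip push and never shoving it hard (under 20 N). Then pick up the grey carton and set it down gently, right way up and level, square across the white bar and the blue leg in the middle of the rest, with the leg still against its stop. Leave the film roll, tape roll and yellow bin where they are.

Things in the scene. Friction and masses are not known exactly. Their poses are not given: they have to be found in the camera images.
- rest: Wrapping rest screwed to the bench: grey base plate 200 x 240 mm, 10 mm thick, centred at x +10 mm, with a white bar, a steel hinge post holding a blue prop leg, and a red stop. Origin on the bench top, z up. In its axes the vertical hinge axis is at x -60, y +80 mm; the bar runs along x at y -90 mm. Nothing on it is higher than 85 mm.
- rest_middle (a point): Where the middle of the carton's underside belongs: x +15, y 0, z 85 mm in the rest's axes, level with the tops of bar and leg. Same axes as the rest; the carton's long side goes along its y, either way round.
- bar: White steel bar of the rest, 160 mm long along its x (from -65 to +95 mm), 20 mm wide, 30 mm high, its top 85 mm above the bench, on two steel posts. Origin on the bench under the bar, 15 mm from the middle of its length. It does not move.
- leg: Blue prop leg with orange tip band. Swings level about the hinge; opens anticlockwise seen from above, towards its own +y. 20 mm wide, 30 high, 55 to 85 mm above the bench, 150 mm long from the hinge axis; hub radius 15. Origin on the hinge axis at bench height, x towards its tip, z up. Folded, it points along the rest's -y; starts 0 to 0.4 rad open, stops at 1.25 to 1.72. Push under 20 N.
- leg_push (a point): Good place to push the leg: on its side face on its -y side (nearer the robot when folded), 115 mm from the hinge axis, 70 mm above the bench. Pushing here at right angles to the leg, the stiff hinge resists with about 2.6 N all the way and the leg stays where it is left; push beyond that presses the stop pin with twice the extra force.
- leg_tip (a point): Middle of the end edge of the blue leg's top: 150 mm from the hinge axis, 85 mm above the bench.
- stop: Red sector plate fixed on the hinge post, 30 to 44 mm up, with an upright black rubber pin 12 mm thick, top 80 mm up, that stops the leg. Origin on the hinge axis at bench height, z up, x = where the leg's middle lies when on a mid-set pin. The pin is set up to 0.15 rad either way, not shown by this pose: feel for it. Home = leg pressed on pin with over 6 N (8 to 12 N push at leg_push).
- carton: Closed grey product carton with a teal stripe, 220 mm long (x), 60 mm wide (y), 50 mm high, 0.2 to 0.42 kg. Origin at the middle of its underside. Starts lying flat on the bench. Can be gripped across its 60 mm width from above.
- film_roll: Standing hand roll of cream wrapping film, 76 mm across, 155 mm high with its black handle. Bystander. Origin at the middle of its underside.
- tape_roll: Brown tape roll lying flat, 96 mm across, 48 mm high. Bystander. Origin at the middle of its underside.
- pick_bin: Yellow open bin, 140 x 100 mm, 60 mm high. Bystander. Origin at the middle of its underside.
There are look-alikes about, which are no part of the job. What is meant by the carton is not brown, and is the smaller of those in its own colour.

How it is judged:
On the way:
1. the blue leg is pressed on its stop with more than 6 N (contact force between leg and stop above 6 N), for 0.1 s.
At the end, for the whole second after the job is handed in: Leg still bears on its stop pin (over 0.2 N; the stiff hinge keeps this up by itself); carton at rest and released, level (0.06 rad), right way up on both bar and leg, square across (0.2 rad), its middle within 25 mm of the rest's middle along the rest's x and 20 mm along y (contact force between leg and stop above 0.2 N and contact force between carton and leg above 0.3 N and contact force between carton and bar above 0.3 N and angle between carton's own z axis and vertical below 0.06 rad and angle between the x axis of carton and the y axis of rest, either way round below 0.2 rad and x of carton in the frame of rest between -0.01 and 0.04 m and y of carton in the frame of rest between -0.02 and 0.02 m and z of carton in the frame of rest between 0.08 and 0.09 m and linear speed of carton below 0.02 m/s); the robot touches nothing.
It fails at once if the leg is pushed with 20 N or more (contact force between any of the fingers, the arm and leg above 20 N).
It fails at once if the carton is banged down or pressed on the rest with more than 40 N (contact force between carton and rest above 40 N).
It fails at once if the carton is tipped by more than 0.5 rad (angle between carton's own z axis and vertical above 0.5 rad).
It fails at once if a bystander is moved by more than 20 mm (distance of any of film_roll, tape_roll, pick_bin from where it was at the start of the episode above 0.02 m).
It also fails if it takes over 70 s, if anything falls off the work surface, if the arm or the gripper's body presses on something with over 40 N, if the wrist force passes 120 N, or if a joint passes its speed limit or range.

## Robot

A 6-joint arm with a two-finger parallel gripper is mounted at the origin on the work surface. World frame = base frame: x ahead of the robot, y to its left, z up, the work surface at z = 0. Lengths are in m, angles in rad, forces in N, time in s.
With the tool pointing down it reaches from about 0.325 to 0.9 m from the base axis. Payload 3.5 kg.
Tool frame: the origin (TCP) lies at the very end of the fingers, on their centre line; the grasp point (between the pads) lies 19 mm behind it; x points along the fingers, z is the direction in which the jaws open and shut, and the axes are right-handed (so a half turn about x gives the same grasp; the last joint's range is limited). The gripper opens to 85 mm and grips with 20 to 120 N. Pads are 22 mm wide; open, the fingers measure 114 mm over their backs; the gripper's body (76 mm by 85 mm) begins 54 mm behind the grasp point. The pads swing forward as they close: fully open they stand 13 mm farther back than shut.
Start: joints at [-1.227, 0.276, -0.026, 1.268, 0, 1.467], TCP at [0.27, -0.564, 0.231] pointing down, gripper open.
Joint ranges: [-3.12, 3.12], [-0.85, 1.88], [-1.08, 1.24], [-1.95, 2.15], [-1.57, 1.53], [-3.14, 3.14]. Speed limits (rad/s): [2.57, 2.57, 3.14, 3.14, 3.14, 3.14].

## Interface

Orientations are given as a 3x3 rotation matrix whose columns are the frame's x, y, z axes.
In Python, from station import robot gives the robot as it stands.
- The arm moves only by the tool apply_moves, never from a script. Its arguments are lists of equal length, an entry for each row: "offset": the shift along the tool's x, y, z scaled (see below), a list of three; "angular": the turn, a rotation vector about the tool's x, y, z scaled (see below), a list of three. A call has 1 to 12 rows; each row is the pose to reach, as a shift and turn from the pose commanded when the call began, along the tool's axes at that moment; what a row does not reach only later rows make up. The controller multiplies each number of a shift by 400 mm and each number of a turn by 120 degrees. A row lasts 1/10 s, in which the tool goes at most 50 mm and 8.59 degrees, less where a joint would pass 70% of its speed; a pose out of reach is approached as far as the arm can. A call with a number of a shift or a turn outside -1 to 1 is refused whole. A call with a gripper value outside its range is refused whole. "fingers" is the closure, from 0 (fully open) to 1 (shut), set as the call begins (left out, the last holds). The fingers move at their own pace and stop on an object; "force" is the grip in N (left out, the last holds). Time passes only in rows, so rows that repeat a pose let the fingers close. It gives the time, the measured TCP pose, the force and the opening at its end, in the units of the state.
- robot.read_state(): the state, without advancing time (a new reading comes with each control period).
- robot.read_camera(name): name is "side" or "top"; returns (picture, depth): 480x640x3 uint8, blue, green, red; 480x640 float32, m along the optical axis (not along the pixel's ray), 0 where there is no reading.
- robot.calibration(name): a dict with "K" (3x3 intrinsics, pixels), "position" and "orientation" of the camera in the world. Camera axes: x right, y up, looking along -z (the intrinsics and any distortion apply to the point x, -y, -z); pixel columns grow to the right and rows downward; lengths in m; the calibration is good to about 2 mm. A picture is of the moment at which its call begins. calibration takes no time and is no camera call.
- robot.hand_in(): hands the job in, once; it reports no verdict.
The state is a dict: "t": time; "joint_positions": joint angles; "joint_vel": joint speeds; "effort": joint torques, N m; "ee_pos": TCP position; "ee_rot": TCP orientation; "contact_force": force on the tool from outside, world axes, zero at the start; "torque": the same for the moment, N m; "grip_width": finger opening in m.
Only numpy, scipy, OpenCV 4.12 (cv2) and the standard library are available. Lean on these libraries where they do the work, as an engineer would, in place of code of your own. Each camera call takes 0.05 s, during which the arm holds its last target. There are 200 camera calls.

## Working session

There is one attempt and no reset: what is moved stays moved. The work goes in short steps, Python scripts to look and compute and a tool call to move; the robot and the scene stay as the last step left them, time stands still between calls to the robot, and variables do not carry over. Pictures are saved under pics/ and viewed, about 8 in all and at most 12, crops included, and the job is handed in when it is done.

Besides the shell and the picture viewer there is one more tool, called after "Call:" as name(argument=value, ...), one argument or row to a line, values as JSON. apply_moves: Moves the arm, as the interface text tells. Its arguments: {"type":"object","properties":{"offset":{"type":"array","items":{"type":"array","items":{"type":"number"}}},"angular":{"type":"array","items":{"type":"array","items":{"type":"number"}}},"fingers":{"type":"number"},"force":{"type":"number"}},"required":["offset","angular"]}

```bash
mkdir -p pics; cat > h.py <<'E'
import numpy as np, cv2
from station import robot
def snap(name,f):
    im,d=robot.read_camera(name); cv2.imwrite(f'pics/{f}.png',im); np.save(f'pics/{f}.npy',d); return im,d
def px2w(name,u,v,d):
    c=robot.calibration(name);K=np.array(c['K']);R=np.array(c['orientation']);p=np.array(c['position'])
    q=np.array([(u-K[0,2])/K[0,0]*d,-(v-K[1,2])/K[1,1]*d,-d]); return p+R@q
def cloud(name,d):
    c=robot.calibration(name);K=np.array(c['K']);R=np.array(c['orientation']);p=np.array(c['position'])
    v,u=np.mgrid[:d.shape[0],:d.shape[1]]
    q=np.stack([(u-K[0,2])/K[0,0]*d,-(v-K[1,2])/K[1,1]*d,-d],-1); return p+q@R.T
E
python3 - <<'E'
from h import *
for n in('top','side'): snap(n,n+'0'); print(robot.calibration(n))
print(robot.read_state())
E
```

```text
{'K': array([[464.09029038,   0.        , 322.39289795],
       [  0.        , 464.09029038, 247.10908465],
       [  0.        ,   0.        ,   1.        ]]), 'position': array([ 0.4024174 , -0.05636128,  1.21686347]), 'orientation': array([[ 2.36986582e-02,  9.98551968e-01, -4.82943242e-02],
       [-9.99717166e-01,  2.37671159e-02,  8.43679030e-04],
       [ 1.99027416e-03,  4.82606709e-02,  9.98832792e-01]])}
{'K': array([[511.94211766,   0.        , 314.41674725],
       [  0.        , 511.94211766, 242.12141385],
       [  0.        ,   0.        ,   1.        ]]), 'position': array([-0.13810545,  0.7644073 ,  1.15573993]), 'orientation': array([[-0.80008138,  0.44294181, -0.40456437],
       [-0.59981887, -0.58019246,  0.55099367],
       [ 0.00933293,  0.68350512,  0.72988605]])}
{'t': 0.1, 'joint_positions': array([-1.22738403e+00,  2.77056118e-01, -2.77673682e-02,  1.26798580e+00,
        7.42239140e-06,  1.46738016e+00]), 'joint_vel': array([-0.0012063 , -0.00080234,  0.00262668, -0.00043397,  0.00263922,
        0.0005449 ]), 'effort': array([ 3.28103870e-04, -4.46707571e+01,  2.96128500e+01,  8.46464129e-03,
       -6.12950748e-05, -7.83664866e-08]), 'ee_pos': array([ 0.26981026, -0.56297305,  0.23026088]), 'ee_rot': array([[-6.70778940e-04,  9.01822153e-01,  4.32106878e-01],
       [ 1.89792507e-03,  4.32107345e-01, -9.01820182e-01],
       [-9.99997974e-01,  2.15184490e-04, -2.00143938e-03]]), 'contact_force': array([ 0.1401092 , -0.01207472,  0.44730087]), 'torque': array([0.00788165, 0.01751245, 0.01624245]), 'grip_width': 0.08533559425686647}
```

View pics/top0.png

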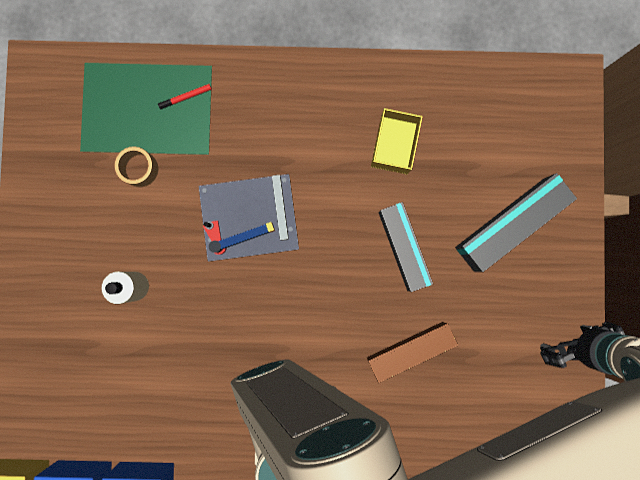

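View pics/side0.png

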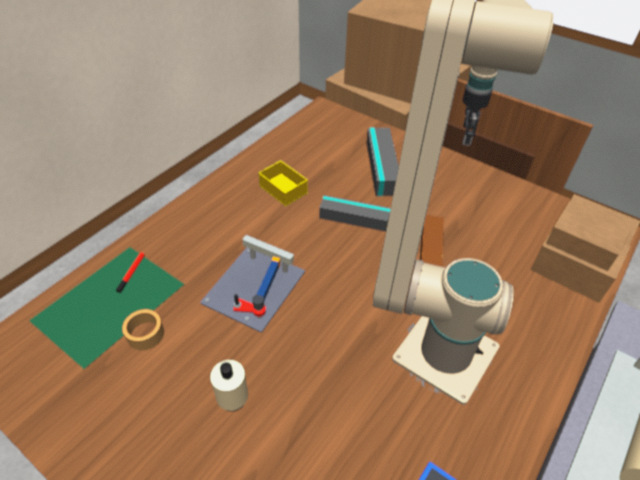

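The top view shows the small grey carton at about (406,247), with a larger grey look-alike at (515,222). The rest is at (248,217), with its bar at (282,207), its hinge at (216,247) and the leg's tip at (270,227). The pin is near (208,225).

```bash
python3 - <<'E'
from h import *
im=cv2.imread('pics/top0.png');d=np.load('pics/top0.npy');P=cloud('top',d)
cv2.imwrite('pics/crop.png',cv2.resize(im[165:275,190:310],None,fx=5,fy=5,interpolation=cv2.INTER_CUBIC))
def rect(name,box,zlo,zhi,col=None):
    u0,v0,u1,v1=box;Q=P[v0:v1,u0:u1];m=(Q[...,2]>zlo)&(Q[...,2]<zhi)
    if col is not None: m&=col(im[v0:v1,u0:u1].astype(int))
    X=Q[m]; r=cv2.minAreaRect((X[:,:2]*1000).astype(np.float32)); print(name,len(X),r,np.median(X[:,2]));print(cv2.boxPoints(r).round().tolist())
    mu=X[:,:2].mean(0);w,V=np.linalg.eigh(np.cov((X[:,:2]-mu).T));print('  mean',mu,'dir',V[:,1],np.sqrt(w*12))
blue=lambda c:(c[...,0]>c[...,2]+40)&(c[...,0]>c[...,1]+30)
white=lambda c:(c.min(-1)>150)
rect('bar',(262,165,300,250),.075,.095)
rect('leg',(195,215,272,258),.075,.095,blue)
rect('carton',(370,195,440,300),.042,.06)
rect('plate',(190,165,305,270),.004,.02)
rect('film',(95,265,140,310),.10,.17)
rect('bin',(360,100,430,180),.05,.07)
E
```

```text
bar 641 ((549.7450561523438, 70.52719116210938), (159.36976623535156, 61.30256652832031), 8.759968757629395) 0.08414553283732218
[[466.0, 89.0], [476.0, 28.0], [633.0, 52.0], [624.0, 113.0]]
  mean [0.54426912 0.05457086] dir [-0.9994046  -0.03450293] [0.04808226 0.15983525]
leg 390 ((479.5071105957031, 137.4759521484375), (19.90579605102539, 120.74237060546875), 20.941030502319336) 0.0840695237321033
[[449.0, 190.0], [492.0, 78.0], [510.0, 85.0], [467.0, 197.0]]
  mean [0.4794145 0.1368128] dir [-0.35929269  0.93322493] [0.01951824 0.12124757]
carton 2104 ((464.4686584472656, -268.69915771484375), (220.054931640625, 61.62446212768555), 21.157299041748047) 0.04924128077569101
[[351.0, -280.0], [373.0, -337.0], [578.0, -258.0], [556.0, -200.0]]
  mean [ 0.46379739 -0.26859179] dir [-0.93125701 -0.36436297] [0.06097348 0.2197799 ]
plate 5504 ((536.0535888671875, 142.73394775390625), (274.2987365722656, 300.0988464355469), 1.4517954587936401) 0.009264584625162664
[[395.0, 289.0], [403.0, -11.0], [677.0, -4.0], [669.0, 296.0]]
  mean [0.53946056 0.1400342 ] dir [0.25547296 0.9668162 ] [0.20425671 0.24094206]
film 886 ((348.6007995605469, 422.8111267089844), (73.26805114746094, 76.22663116455078), 1.3533506393432617) 0.11964234666858187
[[311.0, 460.0], [313.0, 384.0], [386.0, 386.0], [384.0, 462.0]]
  mean [0.34900927 0.41789019] dir [-0.99575039 -0.09209318] [0.06555716 0.06605414]
bin 391 ((736.806884765625, -240.777587890625), (100.32941436767578, 142.04795837402344), 79.78516387939453) 0.05838927545566541
[[658.0, -278.0], [798.0, -303.0], [816.0, -204.0], [676.0, -179.0]]
  mean [ 0.73778933 -0.24193941] dir [-0.98363612  0.18016656] [0.13640814 0.19082308]
```

View pics/crop.png

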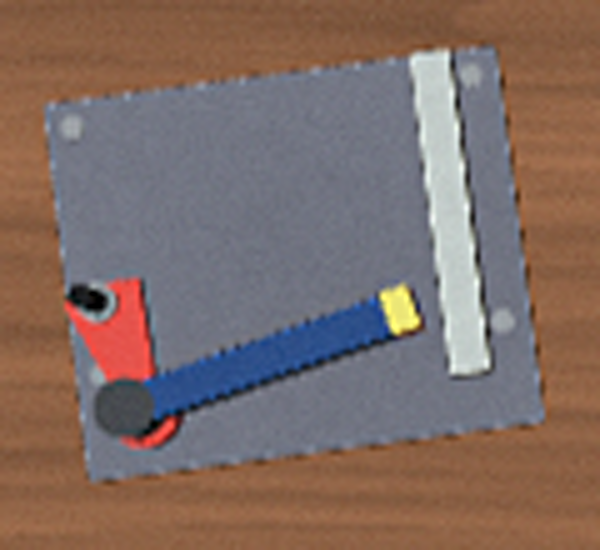

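```bash
cat >> h.py <<'E'
def pxz(name,u,v,z):
    a=px2w(name,u,v,0.);b=px2w(name,u,v,1.);return a+(b-a)*(z-a[2])/(b[2]-a[2])
E
python3 - <<'E'
from h import *
c=lambda x,y,z:pxz('top',190+(x+.5)/5-.5,165+(y+.5)/5-.5,z)[:2]
bar=[c(412,53,.085),c(448,50,.085),c(492,372,.085),c(453,377,.085)]
pl=[c(47,105,.01),c(495,47,.01),c(544,422,.01),c(90,480,.01)]
hub=c(124,407,.085);pin=c(82,296,.08); tip=c(400,309,.085)
ang=lambda v:np.arctan2(v[1],v[0])
print('bar',np.mean(bar,0),[ang(bar[1]-bar[2]),ang(bar[0]-bar[3])])
print('plate',np.mean(pl,0),ang(pl[1]-pl[2]),ang(pl[0]-pl[3]),ang(pl[0]-pl[1])-np.pi/2,ang(pl[3]-pl[2])-np.pi/2)
print('hub',hub,'pin',pin,'tip',tip)
im=cv2.imread('pics/top0.png');d=np.load('pics/top0.npy');P=cloud('top',d)
Q=P[165:260,277:300];X=Q[(Q[...,2]>.075)&(Q[...,2]<.095)];r=cv2.minAreaRect((X[:,:2]*1000).astype(np.float32));print('bar depth',r)
th=np.mean([ang(bar[1]-bar[2]),ang(bar[0]-bar[3]),ang(pl[1]-pl[2]),ang(pl[0]-pl[3]),ang(pl[0]-pl[1])-np.pi/2,ang(pl[3]-pl[2])-np.pi/2])
R=np.array([[np.cos(th),-np.sin(th)],[np.sin(th),np.cos(th)]])
print('th',th,'origins',np.mean(bar,0)-R@[.015,-.09],np.mean(pl,0)-R@[.01,0],hub-R@[-.06,.08],'leg ang rest',ang(R.T@(tip-hub)),'pin in rest',R.T@(pin-hub))
E
```

```text
bar [0.55285139 0.04930942] [np.float64(0.16272839855613866), np.float64(0.15363334350995914)]
plate [0.53446417 0.13755759] 0.15594777388833617 0.14960127639210635 0.15405858349388457 0.15102729762709477
hub [0.45358111 0.20627119] pin [0.50790724 0.22996436] tip [0.50477935 0.07300396]
bar depth ((552.98388671875, 49.83085250854492), (159.36929321289062, 20.18433952331543), 8.40285873413086)
th 0.15449944557791995 origins [0.52418036 0.13592912] [0.52458328 0.13601874] [0.52517727 0.13645723] leg ang rest -1.3585036649830118 pin in rest [0.05732507 0.01505095]
```

The rest is at about (0.5245, 0.136) with yaw 0.154, and the hinge is at (0.453, 0.206). The leg lies at world angle -1.204, and I expect the stop near 0.14. The carton is at (0.464, -0.269) with yaw 0.373. Next I'll write a move planner.

```bash
cat >> h.py <<'E'
import json
from scipy.spatial.transform import Rotation as Ro
H=np.array([.453,.206])
def down(a): # tool rotation, x down, z at yaw a
    z=np.array([np.cos(a),np.sin(a),0]);x=np.array([0,0,-1.]);return np.column_stack([x,np.cross(z,x),z])
def rows(targets,use_cmd=False):
    """targets: list of (x,y,z,yaw). Prints rows; saves the commanded end pose."""
    s=robot.read_state();p,R=np.array(s['ee_pos']),np.array(s['ee_rot'])
    if use_cmd: c=np.load('cmd.npz');p,R=c['p'],c['R']
    O,A=[],[]
    for x,y,z,a in targets:
        O.append(((R.T@(np.array([x,y,z])-p))/.4).round(4).tolist())
        A.append((np.degrees(Ro.from_matrix(R.T@down(a)).as_rotvec())/120).round(4).tolist())
    print('offset',O);print('angular',A)
    np.savez('cmd.npz',p=p+R@np.array(O[-1])*.4,R=R@Ro.from_rotvec(np.radians(np.array(A[-1])*120)).as_matrix())
def legpose(a,gap,r=.113,z=.060): # fingertip centre `gap` behind leg midline, yaw = leg angle
    q=H+r*np.array([np.cos(a),np.sin(a)])+gap*np.array([np.sin(a),-np.cos(a)]);return (q[0],q[1],z,a)
E
python3 - <<'E'
from h import *
rows([(.40,-.15,.2,-1.204)])
print(legpose(-1.204,.037))
E
```

```text
offset [[0.0774, 0.7396, -0.7903]]
angular [[0.0382, -0.001, -0.0001]]
(np.float64(0.45898601903921266), np.float64(0.08724745233864586), 0.06, -1.204)
```

Call:
apply_moves(
  offset=[
    [0.0774,0.7396,-0.7903],
    [0.0774,0.7396,-0.7903],
    [0.0774,0.7396,-0.7903],
    [0.0774,0.7396,-0.7903],
    [0.0774,0.7396,-0.7903],
    [0.0774,0.7396,-0.7903],
    [0.0774,0.7396,-0.7903],
    [0.0774,0.7396,-0.7903],
    [0.0774,0.7396,-0.7903],
    [0.0774,0.7396,-0.7903],
    [0.0774,0.7396,-0.7903],
  ],
  angular=[
    [0.0382,-0.001,0],
    [0.0382,-0.001,0],
    [0.0382,-0.001,0],
    [0.0382,-0.001,0],
    [0.0382,-0.001,0],
    [0.0382,-0.001,0],
    [0.0382,-0.001,0],
    [0.0382,-0.001,0],
    [0.0382,-0.001,0],
    [0.0382,-0.001,0],
    [0.0382,-0.001,0],
  ],
  fingers=1,
  force=40,
)

```text
t: 1.2
ee_pos: [0.4001, -0.15, 0.2]
ee_rot: [[0.0, 0.933, 0.361], [-0.002, 0.361, -0.933], [-1.0, -0.001, 0.002]]
contact_force: [0.2, -0.4, -0.2]
grip_width: -0.0
```

```bash
python3 - <<'E'
from h import *
s=robot.read_state();print(s['t'],s['ee_pos'],s['contact_force'],s['grip_width'],s['joint_positions'])
x,y,_,a=legpose(-1.204,.042)
rows([(x,y,.2,a),(x,y,.06,a)])
E
```

```text
1.2 [ 0.40007856 -0.1500389   0.20003362] [ 0.18346668 -0.42209764 -0.21652276] -4.616569198349253e-05 [-5.09082209e-01 -5.95737515e-02 -4.72576373e-01  1.15665169e+00
 -1.79977319e-03  2.26354091e+00]
offset [[-0.0012, 0.3388, -0.5002], [0.3488, 0.339, -0.5009]]
angular [[0.001, 0.001, 0.0003], [0.001, 0.001, 0.0003]]
```

Call:
apply_moves(
  offset=[
    [0,0.3388,-0.5],
    [0,0.3388,-0.5],
    [0,0.3388,-0.5],
    [0,0.3388,-0.5],
    [0,0.3388,-0.5],
    [0,0.3388,-0.5],
    [0.35,0.339,-0.5],
    [0.35,0.339,-0.5],
    [0.35,0.339,-0.5],
    [0.35,0.339,-0.5],
  ],
  angular=[
    [0.001,0.001,0],
    [0.001,0.001,0],
    [0.001,0.001,0],
    [0.001,0.001,0],
    [0.001,0.001,0],
    [0.001,0.001,0],
    [0.001,0.001,0],
    [0.001,0.001,0],
    [0.001,0.001,0],
    [0.001,0.001,0],
  ],
)

```text
t: 2.2
ee_pos: [0.4496, 0.0823, 0.0549]
ee_rot: [[-0.012, 0.935, 0.354], [-0.001, 0.354, -0.935], [-1.0, -0.012, -0.003]]
contact_force: [-1.6, -0.0, 0.4]
grip_width: -0.0002
```

```bash
python3 - <<'E'
from h import *
s=robot.read_state();print(s['t'],s['ee_pos'],s['contact_force'],s['joint_positions'][5])
snap('side','side1');im,_=snap('top','top1')
cv2.imwrite('pics/c1.png',np.hstack([cv2.resize(im[170:270,190:310],(480,400)),cv2.resize(cv2.imread('pics/side1.png')[220:340,190:310],(320,320))[:,:,:] if 0 else cv2.resize(cv2.imread('pics/side1.png')[220:340,200:296],(320,400))]))
g=[.042-.0015*k for k in range(1,11)]
rows([legpose(-1.204,x) for x in g])
E
```

```text
2.2 [0.44955328 0.08226597 0.05488675] [-1.55288306 -0.04284831  0.38561893] 2.8195256914939812
offset [[-0.0001, 0.0042, -0.0065], [-0.0001, 0.008, -0.0065], [-0.0001, 0.0117, -0.0065], [-0.0001, 0.0155, -0.0065], [-0.0001, 0.0192, -0.0065], [-0.0001, 0.023, -0.0066], [-0.0001, 0.0267, -0.0066], [-0.0001, 0.0305, -0.0066], [-0.0001, 0.0342, -0.0066], [-0.0001, 0.038, -0.0066]]
angular [[-0.0021, -0.0001, 0.0008], [-0.0021, -0.0001, 0.0008], [-0.0021, -0.0001, 0.0008], [-0.0021, -0.0001, 0.0008], [-0.0021, -0.0001, 0.0008], [-0.0021, -0.0001, 0.0008], [-0.0021, -0.0001, 0.0008], [-0.0021, -0.0001, 0.0008], [-0.0021, -0.0001, 0.0008], [-0.0021, -0.0001, 0.0008]]
```

View pics/c1.png

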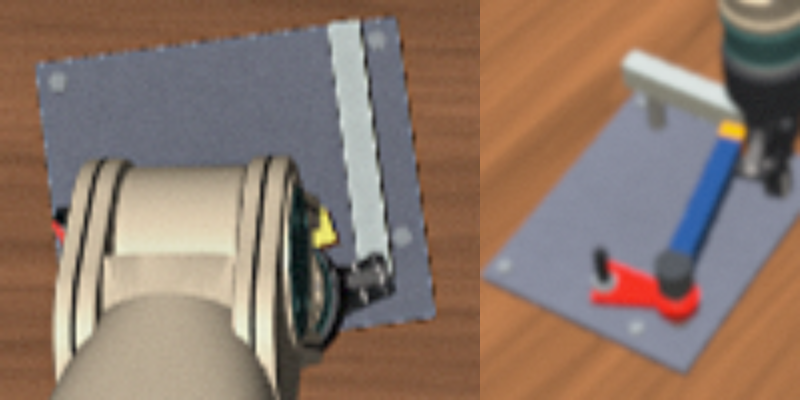

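The fingers are down behind the leg on its robot side, clear of the bar. The pin is on the far side, as expected. Now a slow approach to touch the leg.

Call:
apply_moves(
  offset=[
    [0,0.0042,-0.004],
    [0,0.008,-0.0065],
    [0,0.0117,-0.0065],
    [0,0.0155,-0.0065],
    [0,0.0192,-0.0065],
    [0,0.023,-0.0066],
    [0,0.0267,-0.0066],
    [0,0.0305,-0.0066],
    [0,0.0342,-0.0066],
    [0,0.038,-0.0066],
  ],
  angular=[
    [-0.002,0,0.0008],
    [-0.002,0,0.0008],
    [-0.002,0,0.0008],
    [-0.002,0,0.0008],
    [-0.002,0,0.0008],
    [-0.002,0,0.0008],
    [-0.002,0,0.0008],
    [-0.002,0,0.0008],
    [-0.002,0,0.0008],
    [-0.002,0,0.0008],
  ],
)

```text
t: 3.3
ee_pos: [0.4685, 0.0923, 0.0599]
ee_rot: [[0.001, 0.933, 0.361], [0.001, 0.361, -0.933], [-1.0, 0.002, -0.0]]
contact_force: [-0.7, -0.2, 0.5]
grip_width: 0.0001
```

```bash
python3 - <<'E'
from h import *
s=robot.read_state();print(s['t'],s['ee_pos'],s['contact_force'])
q=s['ee_pos'][:2]-H; a=-1.204; print('gap',q@[np.sin(a),-np.cos(a)],'r',q@[np.cos(a),np.sin(a)])
# sweep: 0.04 rad per row
rows([legpose(-1.204+.04*k,.022) for k in range(1,13)],True)
E
```

```text
3.3 [0.46851597 0.09225799 0.05985972] [-0.65166627 -0.18647027  0.51461794]
gap 0.026307064650688796 r 0.11174045466327119
offset [[-0.0, 0.0238, 0.0019], [-0.0, 0.0352, 0.0035], [-0.0, 0.0467, 0.0045], [-0.0, 0.0582, 0.0051], [-0.0, 0.0697, 0.0053], [-0.0, 0.0812, 0.005], [-0.0, 0.0927, 0.0042], [-0.0, 0.1041, 0.0029], [-0.0, 0.1155, 0.0012], [-0.0, 0.1268, -0.0009], [-0.0, 0.1381, -0.0035], [-0.0, 0.1492, -0.0065]]
angular [[-0.0191, -0.0, 0.0], [-0.0382, -0.0, 0.0], [-0.0573, -0.0, 0.0], [-0.0764, -0.0, 0.0], [-0.0955, -0.0, 0.0], [-0.1146, -0.0, 0.0], [-0.1337, -0.0, 0.0], [-0.1528, -0.0, 0.0], [-0.1719, -0.0, 0.0], [-0.191, -0.0, 0.0], [-0.2101, -0.0, 0.0], [-0.2292, -0.0, 0.0]]
```

Call:
apply_moves(
  offset=[
    [0,0.006,0.001],
    [0,0.012,0.001],
    [0,0.018,0.0015],
    [0,0.0238,0.0019],
    [0,0.0352,0.0035],
    [0,0.0467,0.0045],
    [0,0.0582,0.0051],
    [0,0.0697,0.0053],
    [0,0.0812,0.005],
    [0,0.0927,0.0042],
    [0,0.1041,0.0029],
    [0,0.1155,0.0012],
  ],
  angular=[
    [-0.004,0,0],
    [-0.009,0,0],
    [-0.014,0,0],
    [-0.0191,0,0],
    [-0.0382,0,0],
    [-0.0573,0,0],
    [-0.0764,0,0],
    [-0.0955,0,0],
    [-0.1146,0,0],
    [-0.1337,0,0],
    [-0.1528,0,0],
    [-0.1719,0,0],
  ],
)

```text
t: 4.5
ee_pos: [0.5113, 0.108, 0.0597]
ee_rot: [[0.0, 0.745, 0.667], [-0.001, 0.667, -0.745], [-1.0, -0.0, 0.001]]
contact_force: [-2.2, -1.5, 1.4]
grip_width: -0.0
```

```bash
python3 - <<'E'
from h import *
s=robot.read_state();print(s['t'],s['ee_pos'],s['contact_force'],s['torque'])
c=np.load('cmd.npz');R=down(-1.204)
# fix stored command: previous base + row applied
a=-1.204+.36; x,y,z,_=legpose(a,.022); np.savez('cmd.npz',p=[x,y,z],R=down(a)); print('cmd',x,y)
im,_=snap('side','side2');cv2.imwrite('pics/c2.png',cv2.resize(im[200:350,180:320],(560,600)))
rows([legpose(a+.04*k,.022) for k in range(1,13)],True)
E
```

```text
4.5 [0.51125659 0.1080101  0.05974449] [-2.22739324 -1.49170443  1.40885862] [-0.36160522  0.40148837  0.01820683]
cmd 0.511645363987406 0.10693577193161667
offset [[0.0, 0.0113, 0.002], [0.0, 0.0228, 0.0035], [0.0, 0.0342, 0.0046], [0.0, 0.0457, 0.0052], [0.0, 0.0572, 0.0053], [0.0, 0.0687, 0.005], [0.0, 0.0802, 0.0042], [0.0, 0.0917, 0.003], [0.0, 0.103, 0.0013], [0.0, 0.1144, -0.0009], [0.0, 0.1256, -0.0035], [0.0, 0.1367, -0.0065]]
angular [[-0.0191, 0.0, 0.0], [-0.0382, 0.0, 0.0], [-0.0573, 0.0, 0.0], [-0.0764, 0.0, 0.0], [-0.0955, 0.0, 0.0], [-0.1146, 0.0, 0.0], [-0.1337, 0.0, 0.0], [-0.1528, 0.0, 0.0], [-0.1719, 0.0, 0.0], [-0.191, 0.0, 0.0], [-0.2101, 0.0, 0.0], [-0.2292, 0.0, 0.0]]
```

View pics/c2.png

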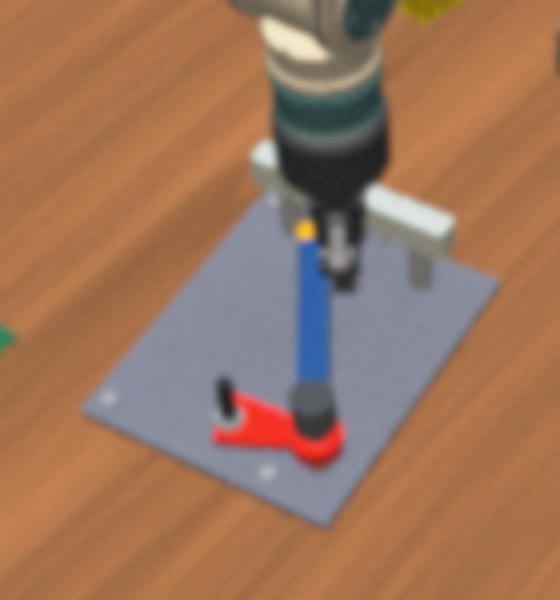

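The leg is swinging with about 2.7 N of push, as it should. I'll carry on.

Call:
apply_moves(
  offset=[
    [0.0,0.0113,0.002],
    [0.0,0.0228,0.0035],
    [0.0,0.0342,0.0046],
    [0.0,0.0457,0.0052],
    [0.0,0.0572,0.0053],
    [0.0,0.0687,0.005],
    [0.0,0.0802,0.0042],
    [0.0,0.0917,0.003],
    [0.0,0.103,0.0013],
    [0.0,0.1144,-0.0009],
    [0.0,0.1256,-0.0035],
    [0.0,0.1367,-0.0065],
  ],
  angular=[
    [-0.0191,0.0,0.0],
    [-0.0382,0.0,0.0],
    [-0.0573,0.0,0.0],
    [-0.0764,0.0,0.0],
    [-0.0955,0.0,0.0],
    [-0.1146,0.0,0.0],
    [-0.1337,0.0,0.0],
    [-0.1528,0.0,0.0],
    [-0.1719,0.0,0.0],
    [-0.191,0.0,0.0],
    [-0.2101,0.0,0.0],
    [-0.2292,0.0,0.0],
  ],
)

```text
t: 5.75
ee_pos: [0.5502, 0.1463, 0.0597]
ee_rot: [[0.0, 0.353, 0.936], [-0.001, 0.936, -0.353], [-1.0, -0.001, 0.0]]
contact_force: [-1.4, -2.5, 0.1]
grip_width: -0.0002
```

```bash
python3 - <<'E'
from h import *
s=robot.read_state();print(s['t'],s['ee_pos'],s['contact_force'],np.load('cmd.npz')['p'])
a=-.364
rows([legpose(a+.034*k,.022) for k in range(1,11)],True)
E
```

```text
5.75 [0.55021494 0.14629844 0.05970229] [-1.39088595 -2.46119195  0.14126346] [0.55078047 0.14521248 0.06      ]
offset [[0.0, 0.0096, 0.0017], [0.0, 0.0193, 0.003], [0.0, 0.029, 0.0041], [0.0, 0.0388, 0.0048], [0.0, 0.0486, 0.0052], [0.0, 0.0584, 0.0052], [0.0, 0.0681, 0.005], [0.0, 0.0779, 0.0044], [0.0, 0.0876, 0.0034], [0.0, 0.0973, 0.0021]]
angular [[-0.0162, 0.0, 0.0], [-0.0325, 0.0, 0.0], [-0.0487, 0.0, 0.0], [-0.0649, 0.0, 0.0], [-0.0812, 0.0, 0.0], [-0.0974, 0.0, 0.0], [-0.1136, 0.0, 0.0], [-0.1299, 0.0, 0.0], [-0.1461, 0.0, 0.0], [-0.1623, 0.0, 0.0]]
```

Call:
apply_moves(
  offset=[
    [0.0,0.0096,0.0017],
    [0.0,0.0193,0.003],
    [0.0,0.029,0.0041],
    [0.0,0.0388,0.0048],
    [0.0,0.0486,0.0052],
    [0.0,0.0584,0.0052],
    [0.0,0.0681,0.005],
    [0.0,0.0779,0.0044],
    [0.0,0.0876,0.0034],
    [0.0,0.0973,0.0021],
  ],
  angular=[
    [-0.0162,0.0,0.0],
    [-0.0325,0.0,0.0],
    [-0.0487,0.0,0.0],
    [-0.0649,0.0,0.0],
    [-0.0812,0.0,0.0],
    [-0.0974,0.0,0.0],
    [-0.1136,0.0,0.0],
    [-0.1299,0.0,0.0],
    [-0.1461,0.0,0.0],
    [-0.1623,0.0,0.0],
  ],
)

```text
t: 6.75
ee_pos: [0.5655, 0.1831, 0.0602]
ee_rot: [[0.002, 0.019, 1.0], [0.001, 1.0, -0.019], [-1.0, 0.001, 0.002]]
contact_force: [-1.3, -2.1, -1.2]
grip_width: -0.0003
```

```bash
python3 - <<'E'
from h import *
s=robot.read_state();print(s['t'],s['ee_pos'],s['contact_force'],np.load('cmd.npz')['p'])
rows([legpose(-.024+.013*k,.022) for k in range(1,9)],True)
E
```

```text
6.75 [0.56552716 0.18313928 0.06020812] [-1.2810163  -2.0897521  -1.18302799] [0.56542026 0.18128391 0.06      ]
offset [[0.0, 0.0037, 0.0007], [0.0, 0.0074, 0.0014], [0.0, 0.0111, 0.002], [0.0, 0.0148, 0.0025], [0.0, 0.0185, 0.003], [0.0, 0.0222, 0.0035], [0.0, 0.0259, 0.0039], [0.0, 0.0297, 0.0042]]
angular [[-0.0062, 0.0, 0.0], [-0.0124, 0.0, 0.0], [-0.0186, 0.0, 0.0], [-0.0248, 0.0, 0.0], [-0.0311, 0.0, 0.0], [-0.0373, 0.0, 0.0], [-0.0435, 0.0, 0.0], [-0.0497, 0.0, 0.0]]
```

Call:
apply_moves(
  offset=[
    [0,0.0037,0.0007],
    [0,0.0074,0.0014],
    [0,0.0111,0.002],
    [0,0.0148,0.0025],
    [0,0.0185,0.003],
    [0,0.0222,0.0035],
  ],
  angular=[
    [-0.0062,0,0],
    [-0.0124,0,0],
    [-0.0186,0,0],
    [-0.0248,0,0],
    [-0.0311,0,0],
    [-0.0373,0,0],
  ],
)

```text
t: 7.35
ee_pos: [0.5672, 0.1918, 0.0604]
ee_rot: [[0.002, -0.057, 0.998], [0.001, 0.998, 0.057], [-1.0, 0.001, 0.002]]
contact_force: [-1.4, -2.8, -1.2]
grip_width: 0.0002
```

```bash
python3 - <<'E'
from h import *
s=robot.read_state();print(s['t'],s['ee_pos'],s['contact_force'])
im,_=snap('side','side3');cv2.imwrite('pics/c3.png',cv2.resize(im[240:330,200:320],(800,600),interpolation=cv2.INTER_CUBIC))
E
```

```text
7.35 [0.56724723 0.19183537 0.06035828] [-1.43865847 -2.78863616 -1.21747644]
```

View pics/c3.png

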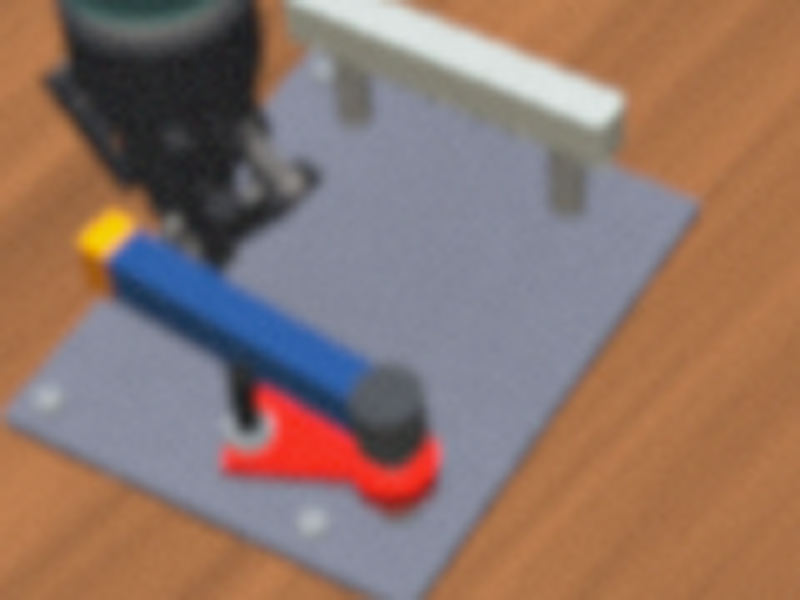

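The leg is close to the pin: in the crop the pin is at (240,400), just below the leg edge. From here I'll creep and watch the force.

Call:
apply_moves(
  offset=[
    [0,0.0025,0],
    [0,0.005,0],
    [0,0.0075,0],
    [0,0.01,0],
  ],
  angular=[
    [-0.004,0,0],
    [-0.008,0,0],
    [-0.012,0,0],
    [-0.016,0,0],
  ],
)

```text
t: 7.8
ee_pos: [0.5676, 0.1958, 0.0604]
ee_rot: [[0.003, -0.09, 0.996], [0.001, 0.996, 0.09], [-1.0, 0.0, 0.003]]
contact_force: [1.0, -2.7, -2.1]
grip_width: -0.0001
```

Call:
apply_moves(
  offset=[
    [0,0.0025,0],
    [0,0.005,0],
    [0,0.0075,0],
  ],
  angular=[
    [-0.004,0,0],
    [-0.008,0,0],
    [-0.012,0,0],
  ],
)

```text
t: 8.1
ee_pos: [0.5673, 0.1989, 0.0606]
ee_rot: [[0.003, -0.115, 0.993], [0.001, 0.993, 0.115], [-1.0, 0.0, 0.003]]
contact_force: [3.0, -2.8, 0.3]
grip_width: 0.0001
```

Call:
apply_moves(
  offset=[
    [0,0.0025,0],
    [0,0.005,0],
    [0,0.0075,0],
  ],
  angular=[
    [-0.004,0,0],
    [-0.008,0,0],
    [-0.012,0,0],
  ],
)

```text
t: 8.4
ee_pos: [0.5666, 0.2019, 0.0605]
ee_rot: [[0.003, -0.14, 0.99], [0.001, 0.99, 0.14], [-1.0, 0.0, 0.003]]
contact_force: [3.1, -2.4, -0.4]
grip_width: 0.0002
```

Call:
apply_moves(
  offset=[
    [0,0.0025,0],
    [0,0.005,0],
  ],
  angular=[
    [-0.004,0,0],
    [-0.008,0,0],
  ],
)

```text
t: 8.6
ee_pos: [0.5664, 0.2031, 0.0604]
ee_rot: [[0.003, -0.156, 0.988], [-0.001, 0.988, 0.157], [-1.0, -0.002, 0.003]]
contact_force: [5.1, -5.6, 1.3]
grip_width: -0.0
```

Call:
apply_moves(
  offset=[
    [0,0.0012,0.001],
    [0,0.0025,0.002],
    [0,0.0025,0.002],
  ],
  angular=[
    [0,0,0],
    [0,0,0],
    [0,0,0],
  ],
)

```text
t: 8.9
ee_pos: [0.5664, 0.2032, 0.0605]
ee_rot: [[0.002, -0.156, 0.988], [-0.003, 0.988, 0.156], [-1.0, -0.003, 0.001]]
contact_force: [1.5, -7.3, 3.0]
grip_width: 0.0001
```

Call:
apply_moves(
  offset=[
    [0,0.001,0],
    [0,0.002,0],
    [0,0.002,0],
    [0,0.002,0],
  ],
  angular=[
    [0,0,0],
    [0,0,0],
    [0,0,0],
    [0,0,0],
  ],
)

```text
t: 9.3
ee_pos: [0.5664, 0.2032, 0.0605]
ee_rot: [[0.002, -0.155, 0.988], [-0.005, 0.988, 0.155], [-1.0, -0.005, 0.001]]
contact_force: [1.2, -8.2, 2.5]
grip_width: 0.0002
```

```bash
python3 - <<'E'
from h import *
for i in range(2):
    im,_=snap('side','side4');s=robot.read_state();print(s['t'],s['ee_pos'],s['contact_force'])
cv2.imwrite('pics/c4.png',cv2.resize(im[240:330,200:320],(800,600),interpolation=cv2.INTER_CUBIC))
E
```

```text
9.35 [0.56643673 0.20322862 0.0604666 ] [ 1.34583965 -8.91316645  2.69708847]
9.4 [0.56641934 0.20322006 0.06048014] [  1.99463451 -10.34233204   3.1262598 ]
```

View pics/c4.png

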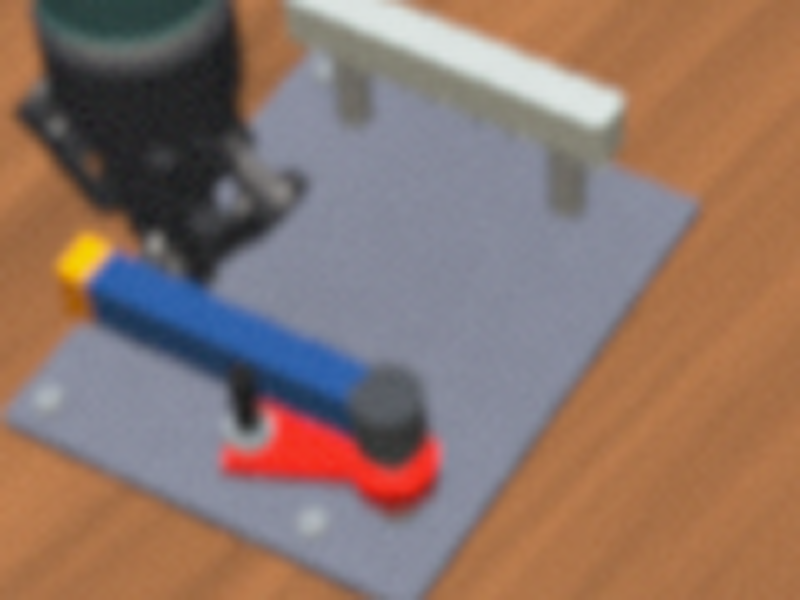

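The leg is up against the pin, with the fingertip pushing about 8–10 N and not moving. I'll back off gently and go over to the carton.

Call:
apply_moves(
  offset=[
    [0,-0.004,0],
    [0,-0.02,0],
    [0,-0.08,0],
    [0,-0.12,0],
    [-0.12,-0.16,0],
    [-0.24,-0.2,0],
    [-0.35,-0.2,0],
    [-0.35,-0.2,0],
  ],
  angular=[
    [0,0,0],
    [0,0,0],
    [0,0,0],
    [0,0,0],
    [0,0,0],
    [0,0,0],
    [0,0,0],
    [0,0,0],
  ],
  fingers=0,
)

```text
t: 10.2
ee_pos: [0.5834, 0.1267, 0.208]
ee_rot: [[0.015, -0.155, 0.988], [0.004, 0.988, 0.155], [-1.0, 0.001, 0.015]]
contact_force: [1.4, 0.2, -0.1]
grip_width: 0.0854
```

```bash
python3 - <<'E'
from h import *
s=robot.read_state();print(s['t'],s['ee_pos'],s['contact_force'],s['grip_width'])
rows([(.464,-.2687,.15,-1.198)])
E
```

```text
10.2 [0.58335519 0.12667488 0.20803178] [ 1.39805061  0.22956713 -0.12404735] 0.08542822631358155
offset [[0.137, -0.9303, -0.4504]]
angular [[0.6464, 0.0056, -0.0055]]
```

Call:
apply_moves(
  offset=[
    [0.137,-0.9303,-0.4504],
    [0.137,-0.9303,-0.4504],
    [0.137,-0.9303,-0.4504],
    [0.137,-0.9303,-0.4504],
    [0.137,-0.9303,-0.4504],
    [0.137,-0.9303,-0.4504],
    [0.137,-0.9303,-0.4504],
    [0.137,-0.9303,-0.4504],
    [0.137,-0.9303,-0.4504],
    [0.137,-0.9303,-0.4504],
    [0.137,-0.9303,-0.4504],
    [0.137,-0.9303,-0.4504],
  ],
  angular=[
    [0.6464,0.0056,-0.0055],
    [0.6464,0.0056,-0.0055],
    [0.6464,0.0056,-0.0055],
    [0.6464,0.0056,-0.0055],
    [0.6464,0.0056,-0.0055],
    [0.6464,0.0056,-0.0055],
    [0.6464,0.0056,-0.0055],
    [0.6464,0.0056,-0.0055],
    [0.6464,0.0056,-0.0055],
    [0.6464,0.0056,-0.0055],
    [0.6464,0.0056,-0.0055],
    [0.6464,0.0056,-0.0055],
  ],
)

```text
t: 11.4
ee_pos: [0.4589, -0.2679, 0.1447]
ee_rot: [[-0.013, 0.93, 0.368], [-0.002, 0.368, -0.93], [-1.0, -0.013, -0.003]]
contact_force: [-0.6, 0.3, 0.3]
grip_width: 0.0849
```

```bash
python3 - <<'E'
from h import *
im,d=snap('top','top5');snap('side','side5')
s=robot.read_state();print(s['t'],s['ee_pos'],s['contact_force'],s['grip_width'])
P=cloud('top',d);b=im[200:260,190:300].astype(int);Q=P[200:260,190:300]
m=(b[...,0]>b[...,2]+40)&(b[...,0]>b[...,1]+30)&(Q[...,2]>.075)&(Q[...,2]<.095);X=Q[m][:,:2]
if len(X)>50:
    mu=X.mean(0);w,V=np.linalg.eigh(np.cov((X-mu).T));v=V[:,1]*np.sign(V[0,1]);print('leg',len(X),np.arctan2(v[1],v[0]),mu)
cv2.imwrite('pics/c5.png',np.hstack([cv2.resize(im[150:310,190:450],(520,320)),cv2.resize(cv2.imread('pics/side5.png')[170:300,300:430],(280,320))]))
rows([(.464,-.2687,.15,-1.198),(.464,-.2687,.010,-1.198)])
E
```

```text
11.5 [ 0.4591864  -0.26784519  0.14496402] [-0.42484282  0.07655228  0.39967651] 0.08561143046177304
leg 324 0.1632779381753441 [0.51734923 0.21651843]
offset [[-0.0127, 0.0102, 0.0064], [0.3372, 0.0148, 0.0072]]
angular [[0.0019, -0.001, 0.0062], [0.0019, -0.001, 0.0062]]
```

View pics/c5.png

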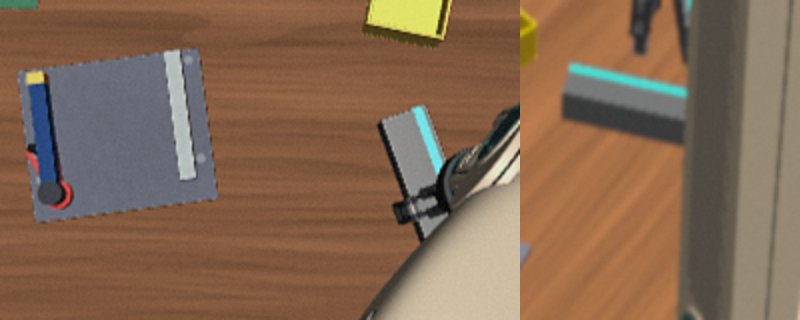

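The leg is open at a measured 0.163 rad and against the red stop's pin. The fingers straddle the carton near its middle, so I'll descend and grip.

Call:
apply_moves(
  offset=[
    [-0.0127,0.0102,0.0064],
    [0.09,0.0115,0.0066],
    [0.18,0.0125,0.0068],
    [0.27,0.014,0.007],
    [0.32,0.0148,0.0072],
    [0.3372,0.0148,0.0072],
    [0.3372,0.0148,0.0072],
  ],
  angular=[
    [0.0019,-0.001,0.0062],
    [0.0019,-0.001,0.0062],
    [0.0019,-0.001,0.0062],
    [0.0019,-0.001,0.0062],
    [0.0019,-0.001,0.0062],
    [0.0019,-0.001,0.0062],
    [0.0019,-0.001,0.0062],
  ],
)

```text
t: 12.2
ee_pos: [0.4636, -0.2694, 0.0095]
ee_rot: [[-0.001, 0.932, 0.362], [0.001, 0.362, -0.932], [-1.0, -0.001, -0.001]]
contact_force: [-0.2, -0.3, 0.3]
grip_width: 0.0854
```

Call:
apply_moves(
  offset=[
    [0,0,0],
    [0,0,0],
    [0,0,0],
    [0,0,0],
    [0,0,0],
    [0,0,0],
    [0,0,0],
    [0,0,0],
  ],
  angular=[
    [0,0,0],
    [0,0,0],
    [0,0,0],
    [0,0,0],
    [0,0,0],
    [0,0,0],
    [0,0,0],
    [0,0,0],
  ],
  fingers=1,
  force=50,
)

```text
t: 13.0
ee_pos: [0.4651, -0.2708, 0.0119]
ee_rot: [[0.003, 0.932, 0.362], [-0.002, 0.362, -0.932], [-1.0, 0.002, 0.002]]
contact_force: [-0.4, 1.7, 6.5]
grip_width: 0.0595
```

Call:
apply_moves(
  offset=[
    [-0.02,0,0],
    [-0.06,0,0],
    [-0.13,0,0],
    [-0.21,0,0],
    [-0.29,0,0],
    [-0.37,0,0],
    [-0.45,0,0],
    [-0.48,0,0],
    [-0.48,0,0],
  ],
  angular=[
    [0,0,0],
    [0,0,0],
    [0,0,0],
    [0,0,0],
    [0,0,0],
    [0,0,0],
    [0,0,0],
    [0,0,0],
    [0,0,0],
  ],
)

```text
t: 13.9
ee_pos: [0.4647, -0.271, 0.204]
ee_rot: [[0.003, 0.932, 0.361], [-0.003, 0.361, -0.932], [-1.0, 0.002, 0.004]]
contact_force: [0.7, -0.3, -4.4]
grip_width: 0.0594
```

```bash
python3 - <<'E'
from h import *
im,_=snap('side','side6');s=robot.read_state();print(s['t'],s['ee_pos'],s['ee_rot'].round(3).tolist(),s['contact_force'],s['grip_width'])
cv2.imwrite('pics/c6.png',cv2.resize(im[100:280,280:480],(600,540)))
p=s['ee_pos'];q=np.array([.5393,.1383,.2])
k=np.linspace(0,1,17)[1:]
rows([tuple(p+(q-p)*t)+(-1.198+1.352*t,) for t in k])
E
```

```text
13.95 [ 0.46362823 -0.27014452  0.20190832] [[0.0, 0.932, 0.361], [-0.001, 0.361, -0.932], [-1.0, -0.0, 0.001]] [-0.81039587 -0.05819028 -3.49128006] 0.05941117003896435
offset [[0.0002, 0.0341, -0.0552], [0.0005, 0.0682, -0.1105], [0.0007, 0.1022, -0.1657], [0.0009, 0.1363, -0.221], [0.0012, 0.1704, -0.2762], [0.0014, 0.2045, -0.3314], [0.0017, 0.2386, -0.3867], [0.0019, 0.2726, -0.4419], [0.0021, 0.3067, -0.4972], [0.0024, 0.3408, -0.5524], [0.0026, 0.3749, -0.6076], [0.0028, 0.409, -0.6629], [0.0031, 0.443, -0.7181], [0.0033, 0.4771, -0.7733], [0.0036, 0.5112, -0.8286], [0.0038, 0.5453, -0.8838]]
angular [[-0.0419, 0.0005, 0.0001], [-0.0822, 0.0005, 0.0001], [-0.1226, 0.0005, 0.0001], [-0.1629, 0.0005, 0.0001], [-0.2033, 0.0005, 0.0002], [-0.2436, 0.0005, 0.0002], [-0.284, 0.0005, 0.0002], [-0.3243, 0.0005, 0.0002], [-0.3646, 0.0005, 0.0002], [-0.405, 0.0004, 0.0003], [-0.4453, 0.0004, 0.0003], [-0.4857, 0.0004, 0.0003], [-0.526, 0.0004, 0.0003], [-0.5664, 0.0004, 0.0003], [-0.6067, 0.0004, 0.0004], [-0.6471, 0.0004, 0.0004]]
```

View pics/c6.png

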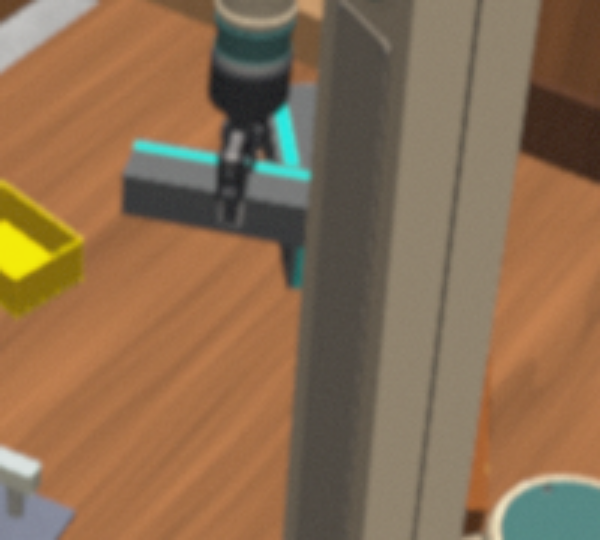

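The carton is held level at about 4 N, so roughly 0.4 kg. I'll carry it over the rest (9 pictures viewed so far).

Call:
apply_moves(
  offset=[
    [0,0.0341,-0.0552],
    [0,0.0682,-0.1105],
    [0,0.1022,-0.1657],
    [0,0.1363,-0.221],
    [0,0.1704,-0.2762],
    [0,0.2045,-0.3314],
    [0,0.2386,-0.3867],
    [0,0.2726,-0.4419],
    [0,0.3067,-0.4972],
    [0,0.3408,-0.5524],
    [0,0.3749,-0.6076],
    [0,0.409,-0.6629],
  ],
  angular=[
    [-0.0419,0,0],
    [-0.0822,0,0],
    [-0.1226,0,0],
    [-0.1629,0,0],
    [-0.2033,0,0],
    [-0.2436,0,0],
    [-0.284,0,0],
    [-0.3243,0,0],
    [-0.3646,0,0],
    [-0.405,0,0],
    [-0.4453,0,0],
    [-0.4857,0,0],
  ],
)

```text
t: 15.15
ee_pos: [0.5184, 0.0374, 0.1987]
ee_rot: [[-0.006, 0.179, 0.984], [-0.0, 0.984, -0.179], [-1.0, -0.001, -0.006]]
contact_force: [0.7, 0.1, -3.2]
grip_width: 0.0592
```

```bash
python3 - <<'E'
from h import *
robot.read_camera('side');s=robot.read_state();print(s['t'],s['ee_pos'],s['contact_force'])
p=s['ee_pos'];R=s['ee_rot'];a=np.arctan2(R[1,2],R[0,2]);q=np.array([.5393,.1383,.19])
rows([tuple(p+(q-p)*t)+(a+(.154-a)*t,) for t in (.2,.4,.6,.8,.9,1)])
E
```

```text
15.2 [0.51909393 0.0408763  0.19879309] [ 1.73127186  3.1956046  -3.4237635 ]
offset [[0.0045, 0.0497, 0.0015], [0.0091, 0.0994, 0.003], [0.0136, 0.1491, 0.0044], [0.0182, 0.1989, 0.0059], [0.0205, 0.2237, 0.0067], [0.0227, 0.2486, 0.0074]]
angular [[-0.0314, -0.0024, -0.0016], [-0.0629, -0.0024, -0.0017], [-0.0943, -0.0023, -0.0018], [-0.1257, -0.0023, -0.0018], [-0.1414, -0.0022, -0.0019], [-0.1572, -0.0022, -0.0019]]
```

Call:
apply_moves(
  offset=[
    [0.0045,0.0497,0.0015],
    [0.0091,0.0994,0.003],
    [0.0136,0.1491,0.0044],
    [0.0182,0.1989,0.0059],
    [0.0205,0.2237,0.0067],
    [0.0227,0.2486,0.0074],
    [0.0227,0.2486,0.0074],
    [0.0227,0.2486,0.0074],
  ],
  angular=[
    [-0.0314,-0.0024,-0.0016],
    [-0.0629,-0.0024,-0.0017],
    [-0.0943,-0.0023,-0.0018],
    [-0.1257,-0.0023,-0.0018],
    [-0.1414,-0.0022,-0.0019],
    [-0.1572,-0.0022,-0.0019],
    [-0.1572,-0.0022,-0.0019],
    [-0.1572,-0.0022,-0.0019],
  ],
)

```text
t: 16.0
ee_pos: [0.5411, 0.133, 0.1921]
ee_rot: [[0.003, -0.144, 0.99], [-0.005, 0.99, 0.144], [-1.0, -0.006, 0.002]]
contact_force: [0.5, 0.4, -3.6]
grip_width: 0.0593
```

```bash
python3 - <<'E'
from h import *
im,d=snap('side','side7');s=robot.read_state();print(s['t'],s['ee_pos'],s['ee_rot'].round(3).tolist(),s['contact_force'])
cv2.imwrite('pics/c7.png',cv2.resize(im[180:350,180:340],(640,600)))
rows([(.5393,.1383,z,.154) for z in (.17,.15,.13,.115,.107)])
E
```

```text
16.05 [0.54123197 0.13292684 0.19242109] [[0.004, -0.144, 0.99], [-0.005, 0.99, 0.144], [-1.0, -0.006, 0.003]] [ 0.1741804   0.64984155 -2.25738016]
offset [[0.056, 0.0143, -0.003], [0.106, 0.0146, -0.0032], [0.156, 0.0149, -0.0033], [0.1935, 0.0151, -0.0034], [0.2135, 0.0152, -0.0035]]
angular [[-0.0046, 0.0014, 0.0026], [-0.0046, 0.0014, 0.0026], [-0.0046, 0.0014, 0.0026], [-0.0046, 0.0014, 0.0026], [-0.0046, 0.0014, 0.0026]]
```

View pics/c7.png

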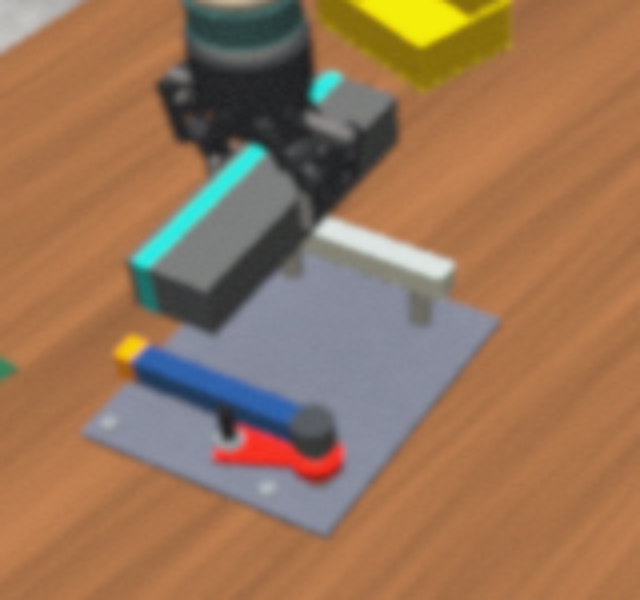

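The carton is over the rest, level and square across it, and the leg is still at its pin. I'll lower it in steps.

Call:
apply_moves(
  offset=[
    [0.02,0.007,-0.002],
    [0.056,0.0143,-0.003],
    [0.106,0.0146,-0.0032],
    [0.156,0.0149,-0.0033],
    [0.1935,0.0151,-0.0034],
    [0.21,0.0152,-0.0035],
    [0.2135,0.0152,-0.0035],
    [0.2135,0.0152,-0.0035],
  ],
  angular=[
    [-0.0046,0.0014,0.0026],
    [-0.0046,0.0014,0.0026],
    [-0.0046,0.0014,0.0026],
    [-0.0046,0.0014,0.0026],
    [-0.0046,0.0014,0.0026],
    [-0.0046,0.0014,0.0026],
    [-0.0046,0.0014,0.0026],
    [-0.0046,0.0014,0.0026],
  ],
)

```text
t: 16.85
ee_pos: [0.5396, 0.1389, 0.1072]
ee_rot: [[0.001, -0.154, 0.988], [0.0, 0.988, 0.154], [-1.0, 0.0, 0.001]]
contact_force: [0.3, -0.6, -3.1]
grip_width: 0.0592
```

Call:
apply_moves(
  offset=[
    [0.003,0,0],
    [0.006,0,0],
    [0.009,0,0],
    [0.012,0,0],
    [0.015,0,0],
  ],
  angular=[
    [0,0,0],
    [0,0,0],
    [0,0,0],
    [0,0,0],
    [0,0,0],
  ],
)

```text
t: 17.35
ee_pos: [0.5397, 0.139, 0.1013]
ee_rot: [[0.001, -0.154, 0.988], [0.0, 0.988, 0.154], [-1.0, 0.0, 0.001]]
contact_force: [0.3, 1.0, -3.1]
grip_width: 0.0595
```

Call:
apply_moves(
  offset=[
    [0.002,0,0],
    [0.004,0,0],
    [0.006,0,0],
    [0.008,0,0],
  ],
  angular=[
    [0,0,0],
    [0,0,0],
    [0,0,0],
    [0,0,0],
  ],
)

```text
t: 17.75
ee_pos: [0.5396, 0.139, 0.098]
ee_rot: [[0.001, -0.154, 0.988], [0.0, 0.988, 0.154], [-1.0, 0.0, 0.001]]
contact_force: [1.6, -0.6, -3.7]
grip_width: 0.0592
```

Call:
apply_moves(
  offset=[
    [0.001,0,0],
    [0.002,0,0],
    [0.003,0,0],
  ],
  angular=[
    [0,0,0],
    [0,0,0],
    [0,0,0],
  ],
)

```text
t: 18.05
ee_pos: [0.5396, 0.1389, 0.0969]
ee_rot: [[0.001, -0.154, 0.988], [0.0, 0.988, 0.154], [-1.0, 0.0, 0.001]]
contact_force: [-0.6, 0.0, 0.1]
grip_width: 0.0592
```

The carton's weight is now on the rest: the wrist force went from -3.5 N to about 0. I'll lower a touch more and release.

Call:
apply_moves(
  offset=[
    [0.0008,0,0],
    [0.0008,0,0],
  ],
  angular=[
    [0,0,0],
    [0,0,0],
  ],
)

```text
t: 18.25
ee_pos: [0.5396, 0.1389, 0.0969]
ee_rot: [[0.001, -0.154, 0.988], [0.0, 0.988, 0.154], [-1.0, 0.0, 0.001]]
contact_force: [-1.0, -0.9, 0.1]
grip_width: 0.0595
```

Call:
apply_moves(
  offset=[
    [0,0,0],
    [0,0,0],
    [0,0,0],
    [0,0,0],
    [0,0,0],
    [0,0,0],
  ],
  angular=[
    [0,0,0],
    [0,0,0],
    [0,0,0],
    [0,0,0],
    [0,0,0],
    [0,0,0],
  ],
  fingers=0,
)

```text
t: 18.85
ee_pos: [0.5396, 0.139, 0.0965]
ee_rot: [[0.001, -0.154, 0.988], [0.0, 0.988, 0.154], [-1.0, 0.0, 0.001]]
contact_force: [0.0, 0.6, -0.9]
grip_width: 0.0856
```

Call:
apply_moves(
  offset=[
    [-0.02,0,0],
    [-0.06,0,0],
    [-0.12,0,0],
    [-0.22,0,0],
    [-0.32,0,0],
    [-0.35,0,0],
    [-0.35,-0.12,0],
    [-0.35,-0.24,0],
    [-0.35,-0.36,0],
    [-0.35,-0.48,0],
    [-0.35,-0.6,0],
    [-0.35,-0.6,0],
  ],
  angular=[
    [0,0,0],
    [0,0,0],
    [0,0,0],
    [0,0,0],
    [0,0,0],
    [0,0,0],
    [0,0,0],
    [0,0,0],
    [0,0,0],
    [0,0,0],
    [0,0,0],
    [0,0,0],
  ],
)

```text
t: 20.05
ee_pos: [0.5774, -0.1036, 0.2363]
ee_rot: [[0.001, -0.148, 0.989], [-0.002, 0.989, 0.148], [-1.0, -0.002, 0.001]]
contact_force: [-0.3, 0.9, 0.5]
grip_width: 0.0852
```

```bash
python3 - <<'E'
from h import *
im,d=snap('top','top8');s2,_=snap('side','side8');s=robot.read_state();print(s['t'],s['ee_pos'],s['contact_force'])
P=cloud('top',d);Q=P[150:290,180:320];X=Q[(Q[...,2]>.12)&(Q[...,2]<.15)]
r=cv2.minAreaRect((X[:,:2]*1000).astype(np.float32));print('carton',r,len(X))
A=np.c_[X[:,:2]-X[:,:2].mean(0),np.ones(len(X))];print('plane',np.linalg.lstsq(A,X[:,2],rcond=None)[0])
th=.154;R=np.array([[np.cos(th),-np.sin(th)],[np.sin(th),np.cos(th)]]);print('in rest',R.T@(np.array(r[0])/1000-[.5245,.136]))
cv2.imwrite('pics/c8.png',np.hstack([cv2.resize(im[160:270,180:310],(400,340)),cv2.resize(s2[220:340,185:326],(400,340))]))
E
```

```text
20.15 [ 0.57624016 -0.0991461   0.23606247] [ 0.17869877  0.5489985  -0.64842807]
carton ((539.052490234375, 139.47402954101562), (61.06231689453125, 220.619140625), 9.078866004943848) 2449
plane [0.02095757 0.00407801 0.13408324]
in rest [0.01491316 0.00120068]
```

View pics/c8.png

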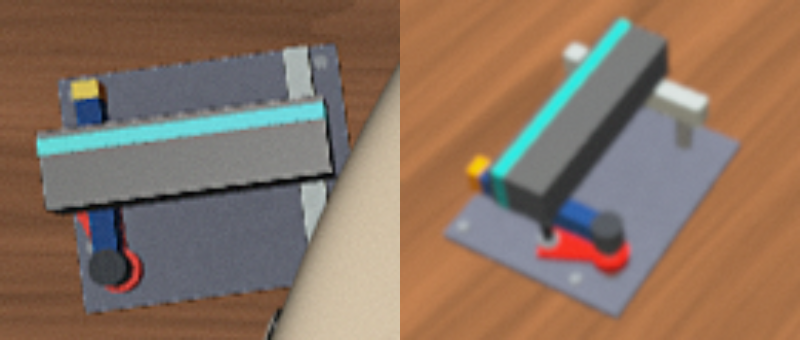

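The carton sits level at (14.9, 1.2) mm in the rest's axes, across the bar and the leg. I'll check the leg's angle once more and then hand in.

```bash
python3 - <<'E'
from h import *
for f in('top5','top8'):
    im=cv2.imread(f'pics/{f}.png').astype(int);d=np.load(f'pics/{f}.npy');P=cloud('top',d)
    b=im[165:260,190:230];Q=P[165:260,190:230]
    m=(b[...,0]>b[...,2]+40)&(b[...,0]>b[...,1]+30)&(Q[...,2]>.075)&(Q[...,2]<.095);X=Q[m][:,:2]
    if f=='top5': X=X[(X[:,0]<.50)|(X[:,0]>.575)]
    mu=X.mean(0);w,V=np.linalg.eigh(np.cov((X-mu).T));v=V[:,1]*np.sign(V[0,1]);print(f,len(X),np.arctan2(v[1],v[0]),X[:,0].min(),X[:,0].max())
robot.hand_in()
E
```

```text
top5 143 0.15511728521953771 0.4655992368512576 0.5862388386823925
top8 164 0.1573611860732848 0.46550567402406473 0.5863766674824078
the job is handed in; nothing more can be done
```

The leg is out against its stop pin, the grey carton is set down across the bar and the leg, and the job is handed in. No verdict was reported.

- **Leg:** I swung it open with about 2.7 N of push until it stopped moving. I then held 8–10 N on the pin for over 0.1 s; the highest reading was about 10.5 N. I opened the fingers just as I backed off the leg. The leg's measured angle was 0.155 rad before the carton went on and 0.157 rad after, so it does not seem to have shifted. I could not read the pin force itself.
- **Carton:** I gripped it across its middle, lowered it until the wrist force went from about -3.5 N to 0, then released it. The last check put its middle at x 14.9 mm, y 1.2 mm in the rest's axes, against a target of 15 and 0. It was square to within about 0.005 rad and tilted by about 0.02 rad, which is near the depth noise. The top-face height matched the underside sitting at about 84 mm.
- **Robot and bystanders:** the gripper is clear of everything, and I finished at about 20 s. The arm never went near the film roll, tape roll or bin, but I did not re-measure them.

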